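# Wedge a rocking bench power supply steady

### The job

The small bench power supply rocks because its front right foot (seen from the robot) is too short. Press down on the top of its front right corner to feel it dip, let it come back, then push the wooden wedge along the desk, thin end first, under that foot until it is snug, without lifting the wedge, shoving the power supply away or disturbing the things standing near. Finish by pressing down firmly on the same corner once more, and end the program while still holding that press, with the power supply staying level on the wedge.

Things in the scene. Friction and masses are not known exactly. Their poses are not given: they have to be found in the camera images.
- supply: Bench power supply, loose: grey case 150 (x) x 120 (y) x 58 mm on four black feet, top 80 mm and underside 22 mm above the desk; 1.6 to 2.5 kg. Origin at desk level under its centre, x away from its front panel, y to its left, z up. The front (-x, toward the robot) has a display and two knobs (10 mm out) on its left half. A hard push on the tight wedge would shove or lift it.
- press_corner (a point): Point on the case's flat top straight above the short foot (16 mm in from front and right edges): press here. The case stands level on three feet; 4 to 12 N down here rocks it about the line through the front left and rear right feet: the corner sinks 6 to 10 mm until the short foot meets the desk. Let go, it falls back level.
- short_foot (a point): Point on the front right foot's axis, at the case's underside, 22 mm above the desk; the foot hangs down from here. Feet: 20 mm across, domed below, axes 59 mm (x) and 44 mm (y) from the case's centre. Three are 22 mm tall; this one is shorter and ends 6 to 10 mm above the desk, differently at each start.
- wedge: Loose pale wooden wedge, 120 (x) x 44 (y) mm, 0.1 kg, on the desk before the short foot. Origin: centre of its underside; x points to the thin end; height falls evenly from 20 mm (x = -60) to 2 mm (x = +60). Slides at about 1 N, fits below the case, and grows tight on the short foot when its thin end is 25 to 55 mm past the foot's axis; a push of about 5 N sets it snug.
- wedge_back (a point): Middle of the wedge's flat upright thick end face (44 mm wide, 20 mm high), 10 mm above the desk: where to push.
- glue: Bystander: glue bottle standing on the desk, 32 mm across, 85 mm tall, origin at the centre of its underside. Round it, fixed: a blue tool case 190 mm tall to its far left (x 0.49 to 0.67, y -0.07 to 0.23) and, along the left edge of the desk, an upright wall panel 0.8 m tall at y = 0.38 from x = 0.3 on.
- sleeve: Bystander: pale turned sleeve standing on the desk, 24 mm across, 52 mm tall, origin at the centre of its underside.
- driver: Bystander: screwdriver with black and orange handle lying on the desk, 158 mm long along its y, 18 mm thick, origin at the middle of its underside.

How it is judged:
By the outcome, as a careful person would: the job done as asked, in the order asked, and still so for the second after the job is handed in, while the arm keeps its last pose, push and grip.
It also fails if it takes over 54 s, if anything falls off the work surface, if the arm or the gripper's body presses on something with over 40 N, if the wrist force passes 120 N, or if a joint passes its speed limit or range.

### The arm

A 7-joint arm with a two-finger parallel gripper is mounted at the origin on a cart in front of the work surface, level with it; the furniture and walls round the work are solid. World frame = base frame: x ahead of the robot, y to its left, z up, the work surface at z = 0. Lengths are in mm, angles in rad, forces in N, time in s.
With the tool pointing down it reaches from about 350 to 900 mm from the base axis. Payload 7.2 kg.
Tool frame: the origin (TCP) lies at the very end of the fingers, on their centre line; the grasp point (between the pads) lies 19 mm behind it; z points along the fingers, y is the direction in which the jaws open and shut (so a half turn about z gives the same grasp; the last joint's range is limited). The gripper opens to 85 mm and grips with 20 to 120 N. Pads are 22 mm wide; open, the fingers measure 114 mm over their backs; the gripper's body (76 mm by 85 mm) begins 54 mm behind the grasp point. The pads swing forward as they close: fully open they stand 13 mm farther back than shut.
Start: joints at [1.059, 0.411, -0.013, 1.596, 0.006, 1.134, -0.082], TCP at [268.348, -564.463, 231.297] pointing down, gripper open.
Joint ranges: [-2.95, 2.95], [-0.29, 1.99], [-1.47, 1.44], [0.14, 2.54], [-1.03, 4.17], [0.13, 1.85], [-2.86, 2.86]. Speed limits (rad/s): [2.39, 2.39, 3.01, 3.01, 3.14, 3.14, 3.14].

### API

Orientations are given as a rotation vector (axis times angle).
In Python, from workcell import env gives the robot as it stands.
- The arm moves only by the shell command python3 -m pendant 'ROWS' [FORCE]. ROWS is JSON, a list of rows, each a list of 7 numbers: the finger opening in m, from 0 to 0.0854, then the shift along the tool's x, y, z in m, then the turn, a rotation vector about the tool's x, y, z in degrees. A call has 1 to 20 rows; each row shifts and turns the commanded pose from where the row before left it, along the tool's axes as they then stand; what a row does not reach is not made up. A row lasts 1/10 s, in which the tool goes at most 50 mm and 8.59 degrees, less where a joint would pass 70% of its speed; a pose out of reach is approached as far as the arm can. A call with a gripper value outside its range is refused whole. The fingers move at their own pace and stop on an object; FORCE is the grip in N (left out, the last holds). Time passes only in rows, so rows that do not move let the fingers close. It gives the time, the measured TCP pose, the force and the opening at its end, in the units of the state.
- env.get_obs(): the state, without advancing time (a new reading comes with each control period).
- env.camera(name): name is "scene" or "top" or "wrist"; returns the picture (400x640x3 uint8, red, green, blue); there is no depth.
- env.get_calibration(name): a dict with "fov_y" (degrees; the focal length in pixels is half the picture's height over the tangent of half this angle, whatever the lens; pixels are square), "cx", "cy" (the principal point, pixels), "cam_to_world" (4x4, takes a point from camera to world coordinates). Camera axes: x right, y down, z forward; pixel columns grow to the right and rows downward; lengths in mm; the calibration is good to about 2 mm. A picture is of the moment at which its call begins: read the wrist's pose just before it. get_calibration takes no time and is no camera call; for the wrist camera it gives the pose at the moment of the call.
- env.hand_in(): hands the job in, once; it reports no verdict.
The state is a dict: "time_s": time; "joint_pos": joint angles; "joint_velocities": joint speeds; "tau": joint torques, N m; "position": TCP position; "ee_rot": TCP orientation; "force": force on the tool from outside, world axes, zero at the start; "ft_torque": the same for the moment, N m; "opening": finger opening in mm.
Only numpy, scipy, OpenCV 4.12 (cv2) and the standard library are available. Lean on these libraries where they do the work, as an engineer would, in place of code of your own. Each camera call takes 0.05 s, during which the arm holds its last target. There are 200 camera calls.

## Working session

There is one attempt and no reset: what is moved stays moved. The work goes in short steps, Python scripts to look and compute and a shell command to move; the robot and the scene stay as the last step left them, time stands still between calls to the robot, and variables do not carry over. Pictures are saved under pics/ and viewed, about 8 in all and at most 12, crops included, and the job is handed in when it is done.

```bash
ls; mkdir -p pics; python3 - <<'E'
from workcell import env
import cv2
o=env.get_obs()
print({k:o[k] for k in ('time_s','position','ee_rot','force','opening')})
for n in('scene','top'):
    im=env.camera(n); cv2.imwrite(f'pics/{n}0.png',im[:,:,::-1]); c=env.get_calibration(n); print(n,c)
E
```

```text
pics
{'time_s': 0.0, 'position': array([ 268.09840173, -564.02148195,  230.43388786]), 'ee_rot': array([-3.06303122e+00, -6.91093296e-01,  7.60056861e-04]), 'force': array([-0.25415465, -0.86714148, -0.19994502]), 'opening': 85.44197239411169}
scene {'fov_y': 52.35798180446861, 'cx': 316.84920708215503, 'cy': 196.50960580940387, 'cam_to_world': array([[ 5.79786063e-01, -4.60519014e-01,  6.72138645e-01,
        -3.34630821e+01],
       [-8.14682022e-01, -3.39704969e-01,  4.69993337e-01,
        -4.33223732e+02],
       [ 1.18879690e-02, -8.20074858e-01, -5.72132768e-01,
         5.81639710e+02],
       [ 0.00000000e+00,  0.00000000e+00,  0.00000000e+00,
         1.00000000e+00]])}
top {'fov_y': 48.09044749488411, 'cx': 322.5948179164179, 'cy': 201.24580151958648, 'cam_to_world': array([[-2.24035820e-02, -9.98125415e-01,  5.69538096e-02,
         4.69107098e+02],
       [-9.99554922e-01,  2.12403800e-02, -2.09476347e-02,
        -2.36694843e+01],
       [ 1.96986460e-02, -5.73977628e-02, -9.98157032e-01,
         9.84799357e+02],
       [ 0.00000000e+00,  0.00000000e+00,  0.00000000e+00,
         1.00000000e+00]])}
```

View pics/scene0.png

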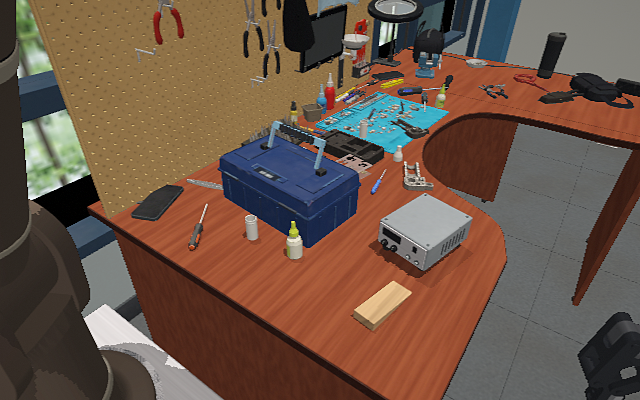

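View pics/top0.png

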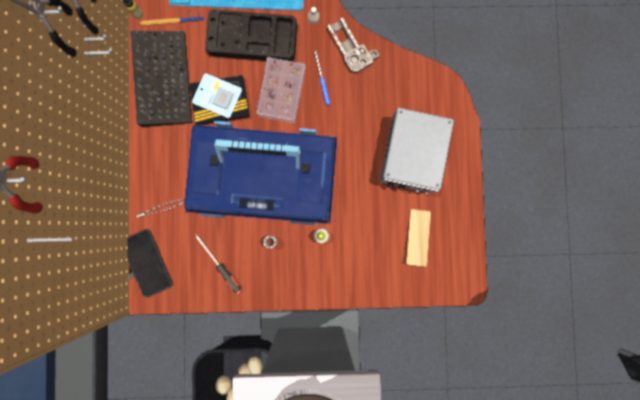

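The scene shows the supply at about (425,230) and the wedge before its right foot at (382,305), thick end nearest. In the top view the supply is at (418,150), the wedge at (419,238), and the glue, sleeve and driver are well to the left. Next I measure.

```bash
cat > h.py <<'E'
from workcell import env
import numpy as np, cv2
from scipy.spatial.transform import Rotation as R
def K(c):
    f=200/np.tan(np.radians(c['fov_y']/2)); return np.array([[f,0,c['cx']],[0,f,c['cy']],[0,0,1]])
def ray(c,px,z):
    M=c['cam_to_world']; d=M[:3,:3]@np.linalg.solve(K(c),[px[0],px[1],1]); o=M[:3,3]
    return o+d*(z-o[2])/d[2]
def proj(c,p):
    M=c['cam_to_world']; q=K(c)@(M[:3,:3].T@(np.asarray(p,float)-M[:3,3])); return q[:2]/q[2]
E
python3 - <<'E'
from h import *
im=cv2.imread('pics/top0.png'); c=env.get_calibration('top')
hsv=cv2.cvtColor(im,cv2.COLOR_BGR2HSV)
def big(m,x0,x1,y0,y1):
    k=np.zeros_like(m);k[y0:y1,x0:x1]=m[y0:y1,x0:x1]
    cs,_=cv2.findContours(k,cv2.RETR_EXTERNAL,cv2.CHAIN_APPROX_NONE)
    return max(cs,key=cv2.contourArea)
s=big(((hsv[...,1]<40)&(hsv[...,2]>150)).astype(np.uint8)*255,370,470,90,205)
w=big(((hsv[...,1]<140)&(hsv[...,2]>190)).astype(np.uint8)*255,395,440,200,280)
for n,q,z in(('sup',s,80),('wedge',w,11)):
    print(n,cv2.contourArea(q),cv2.minAreaRect(q))
    P=np.array([ray(c,p[0],z)[:2] for p in q],np.float32)
    r=cv2.minAreaRect(P); print(r); print(cv2.boxPoints(r).round(1).tolist())
cv2.imwrite('pics/crop0.png',cv2.resize(im[90:290,360:480],None,fx=3,fy=3,interpolation=cv2.INTER_CUBIC))
for n,p in(('glue',(321,236)),('sleeve',(270,241))): print(n,ray(c,p,60))
E
```

```text
sup 4051.0 ((418.28851318359375, 149.55767822265625), (57.26590347290039, 73.93577575683594), 11.309932708740234)
((622.814208984375, -240.71920776367188), (117.33734893798828, 152.0843505859375), 76.91193389892578)
[[535.5, -280.6000061035156], [683.5999755859375, -315.1000061035156], [710.2000122070312, -200.8000030517578], [562.0, -166.39999389648438]]
wedge 1097.0 ((418.17510986328125, 237.54820251464844), (20.946632385253906, 56.64140319824219), 4.085616588592529)
((441.364501953125, -250.23423767089844), (45.83175277709961, 122.75044250488281), 83.82076263427734)
[[377.8999938964844, -266.3999938964844], [499.8999938964844, -279.6000061035156], [504.79998779296875, -234.10000610351562], [382.79998779296875, -220.8000030517578]]
glue [450.33456844 -38.19117036  60.        ]
sleeve [442.49330606  66.65876496  60.        ]
```

View pics/crop0.png

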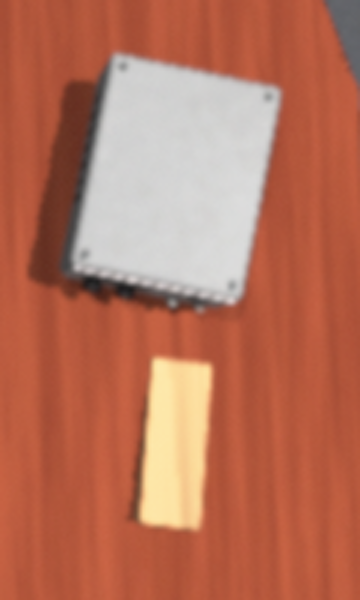

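```bash
python3 - <<'E'
from h import *
c=env.get_calibration('wrist'); o=env.get_obs(); T=R.from_rotvec(o['ee_rot'])
print(c['fov_y'],T.inv().apply(c['cam_to_world'][:3,3]-o['position']), (T.inv().as_matrix()@c['cam_to_world'][:3,:3]).round(3))
print(T.as_matrix().round(3))
ct=env.get_calibration('top')
S=np.array([ray(ct,(360+u/3,90+v/3),80)[:2] for u,v in((84,254),(232,285),(122,66),(268,97))]); print(S.round(1),S.mean(0))
E
python3 -m pendant '[[0,0,0,0,0,0,7.7],[0,0,0,0,0,0,7.7],[0,0,0,0,0,0,7.7],[0,0,0,0,0,0,7.7],[0,0,0,0,0,0,7.3],[0,0,0,0,0,0,0]]'
```

```text
65.66714065330925 [  79.2047055     0.22940707 -142.23883129] [[-0.    -0.949 -0.315]
 [ 1.    -0.    -0.   ]
 [ 0.    -0.315  0.949]]
[[ 0.903  0.429 -0.001]
 [ 0.429 -0.903  0.001]
 [-0.    -0.001 -1.   ]]
[[ 572.1 -177. ]
 [ 548.9 -277.1]
 [ 700.8 -207. ]
 [ 677.5 -306.7]] [ 624.82227537 -241.9387771 ]
time_s: 0.7
position: [268.3, -564.2, 230.8]
ee_rot: [-3.122, 0.349, 0.001]
force: [0.7, 0.4, -0.1]
opening: 0.3
```

```bash
python3 -m pendant '[[0,0.0186,-0.0362,-0.01,0,0,0],[0,0.0186,-0.0362,-0.01,0,0,0],[0,0.0186,-0.0362,-0.01,0,0,0],[0,0.0186,-0.0362,-0.01,0,0,0],[0,0.0186,-0.0362,-0.01,0,0,0],[0,0.0186,-0.0362,-0.01,0,0,0],[0,0.0186,-0.0362,-0.01,0,0,0],[0,0.0186,-0.0362,-0.01,0,0,0],[0,0.0186,-0.0362,-0.01,0,0,0],[0,0.0186,-0.0362,-0.01,0,0,0],[0,0,0,0,0,0,0],[0,0,0,0,0,0,0],[0,0,0,0,0,0,0]]'
python3 - <<'E'
from h import *
import pickle
c=env.get_calibration('wrist'); im=env.camera('wrist'); cv2.imwrite('pics/w1.png',im[:,:,::-1]); pickle.dump(c,open('w1.pkl','wb'))
E
```

```text
time_s: 2.0
position: [528.3, -253.2, 330.9]
ee_rot: [3.122, -0.346, -0.002]
force: [-0.3, -0.0, -0.2]
opening: -0.0
```

View pics/w1.png

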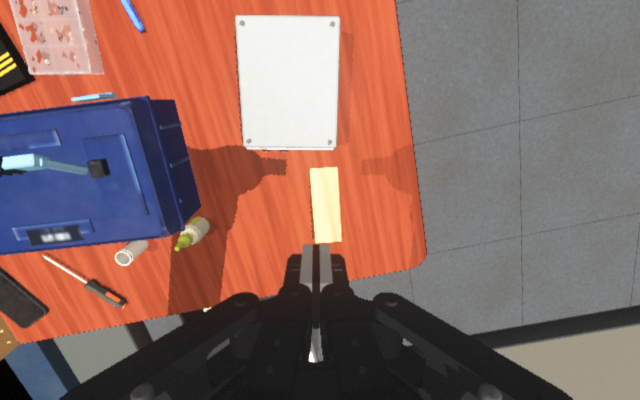

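The wrist view shows the supply top from (236,15) to (338,148), and the wedge from its thin end at (324,168) to its thick end at (328,242). I refine both from it.

```bash
cat > meas.py <<'E'
from h import *
def rects(im,c):
    hsv=cv2.cvtColor(im,cv2.COLOR_BGR2HSV)
    def big(m):
        m=m.astype(np.uint8)*255
        cs,_=cv2.findContours(m,cv2.RETR_EXTERNAL,cv2.CHAIN_APPROX_NONE); return max(cs,key=cv2.contourArea)
    yy,xx=np.mgrid[:400,:640]
    s=big((hsv[...,1]<40)&(hsv[...,2]>165)&(xx>200)&(xx<380)&(yy<165))
    w=big((hsv[...,1]<150)&(hsv[...,2]>190)&(hsv[...,0]>10)&(xx>280)&(xx<380)&(yy>155)&(yy<260))
    return s,w
E
python3 - <<'E'
from meas import *
import pickle
c=pickle.load(open('w1.pkl','rb')); im=cv2.imread('pics/w1.png'); s,w=rects(im,c)
for n,q,z in(('sup',s,80),('wedge',w,11)):
    a=cv2.approxPolyDP(q,0.03*cv2.arcLength(q,True),True)[:,0]; print(n,a.tolist(),cv2.contourArea(q))
    for p in a: print('   ',ray(c,p,z).round(1)[:2], ray(c,p,2).round(1)[:2],ray(c,p,20).round(1)[:2])
    P=np.array([ray(c,p[0],z)[:2] for p in q],np.float32); r=cv2.minAreaRect(P); print(r)
E
```

```text
sup [[236, 16], [243, 144], [332, 149], [338, 17]] 13000.0
    [ 707.  -203.4] [ 727.1 -189.8] [ 722.5 -192.9]
    [ 568.6 -169.4] [ 561.1 -149.1] [ 562.8 -153.8]
    [ 537.7 -277.8] [ 524.1 -279. ] [ 527.3 -278.8]
    [ 681.1 -314.5] [ 696.  -322.9] [ 692.5 -321. ]
((622.2183837890625, -242.0436553955078), (117.66586303710938, 149.87255859375), 76.75602722167969)
wedge [[336, 166], [309, 170], [316, 243], [341, 241]] 2055.5
    [ 499.  -279.6] [ 497.  -279.7] [ 501.1 -279.4]
    [ 502.  -238.2] [ 500.  -237.5] [ 504.  -238.8]
    [ 379.3 -221.6] [ 374.9 -220.6] [ 383.7 -222.5]
    [ 373.8 -262.5] [ 369.3 -262.3] [ 378.4 -262.7]
((439.4837341308594, -250.82164001464844), (45.18327331542969, 128.5802001953125), 81.5592041015625)
```

```bash
python3 -m pendant '[[0,0.0051,0.00195,0.035,0,0,0],[0,0.0051,0.00195,0.035,0,0,0],[0,0.0051,0.00195,0.035,0,0,0],[0,0.0051,0.00195,0.035,0,0,0],[0,0.0051,0.00195,0.035,0,0,0],[0,0.0051,0.00195,0.035,0,0,0],[0,0,0,0.02,0,0,0],[0,0,0,0.01,0,0,0],[0,0,0,0,0,0,0],[0,0,0,0,0,0,0],[0,0,0,0,0,0,0]]'
```

```text
time_s: 3.15
position: [557.3, -270.8, 92.9]
ee_rot: [3.122, -0.347, 0.004]
force: [1.3, 0.2, 0.7]
opening: 0.1
```

```bash
python3 -m pendant '[[0,-0.0015,0,0.003,0,0,0],[0,0,0,0.003,0,0,0],[0,0,0,0.003,0,0,0],[0,0,0,0.002,0,0,0],[0,0,0,0,0,0,0],[0,0,0,0,0,0,0]]'; for i in 1; do python3 -m pendant '[[0,0,0,0.001,0,0,0],[0,0,0,0.001,0,0,0],[0,0,0,0,0,0,0]]'; python3 -m pendant '[[0,0,0,0.001,0,0,0],[0,0,0,0.001,0,0,0],[0,0,0,0,0,0,0]]'; python3 -m pendant '[[0,0,0,0.001,0,0,0],[0,0,0,0.001,0,0,0],[0,0,0,0,0,0,0]]'; done
```

```text
time_s: 3.75
position: [555.1, -269.8, 80.2]
ee_rot: [-3.122, 0.347, 0.0]
force: [0.2, 0.6, -0.1]
opening: -0.0
time_s: 4.05
position: [555.0, -270.2, 79.2]
ee_rot: [3.122, -0.347, 0.0]
force: [-2.5, 0.5, 8.3]
opening: -0.1
time_s: 4.35
position: [553.9, -271.2, 77.7]
ee_rot: [3.121, -0.348, -0.002]
force: [-7.4, -0.8, 14.1]
opening: -0.0
time_s: 4.65
position: [552.7, -272.3, 75.9]
ee_rot: [3.12, -0.35, -0.004]
force: [-11.6, -2.8, 18.7]
opening: -0.1
```

```bash
python3 -m pendant '[[0,-0.001,0.001,0.0,0,0,0],[0,-0.001,0.001,0.0,0,0,0],[0,0,0,0,0,0,0]]'; python3 -m pendant '[[0,-0.0007,0.0009,0.001,0,0,0],[0,-0.0007,0.0009,0.001,0,0,0],[0,0,0,0,0,0,0]]'; python3 -m pendant '[[0,-0.0007,0.0009,0.001,0,0,0],[0,0,0,0,0,0,0]]'
```

```text
time_s: 4.95
position: [552.2, -272.6, 75.8]
ee_rot: [3.121, -0.348, 0.001]
force: [-4.7, 0.0, 11.5]
opening: -0.1
time_s: 5.25
position: [550.5, -274.0, 73.5]
ee_rot: [3.121, -0.348, 0.0]
force: [-4.5, -0.5, 10.5]
opening: -0.5
time_s: 5.45
position: [549.6, -274.7, 72.5]
ee_rot: [3.121, -0.348, 0.0]
force: [-5.0, -0.8, 10.0]
opening: 0.2
```

```bash
python3 -m pendant '[[0,-0.0007,0.0009,0.001,0,0,0],[0,0,0,0,0,0,0]]'; python3 -m pendant '[[0,-0.0007,0.0009,0.001,0,0,0],[0,0,0,0,0,0,0]]'
```

```text
time_s: 5.65
position: [549.3, -275.1, 72.0]
ee_rot: [3.121, -0.348, 0.002]
force: [-4.6, 0.0, 12.9]
opening: 0.3
time_s: 5.85
position: [549.1, -275.3, 71.7]
ee_rot: [3.122, -0.347, 0.004]
force: [-4.2, 2.3, 18.1]
opening: -0.2
```

```bash
python3 -m pendant '[[0,0.0007,-0.0009,-0.001,0,0,0],[0,0.0007,-0.0009,-0.001,0,0,0],[0,0.0007,-0.0009,-0.001,0,0,0],[0,0.0007,-0.0009,-0.001,0,0,0],[0,0.0007,-0.0009,-0.001,0,0,0],[0,0.0007,-0.0009,-0.001,0,0,0],[0,0.0007,-0.0009,-0.001,0,0,0],[0,0,0,-0.001,0,0,0],[0,0,0,-0.001,0,0,0],[0,0,0,-0.001,0,0,0],[0,0,0,-0.001,0,0,0],[0,0,0,-0.001,0,0,0]]'; python3 -m pendant '[[0.015,0,0,-0.005,0,0,0],[0.015,0,0,-0.02,0,0,0],[0.015,0,0,-0.03,0,0,0],[0.015,-0.04,0,-0.03,0,0,0],[0.015,-0.04,0,-0.03,0,0,0],[0.015,-0.04,0,-0.02,0,0,0],[0.015,-0.04,0,-0.02,0,0,0],[0.015,-0.02,0,-0.02,0,0,0],[0.015,0,0,0,0,0,0],[0.015,0,0,0,0,0,0],[0.015,0,0,0,0,0,0]]'
python3 - <<'E'
from h import *
import pickle
c=env.get_calibration('wrist'); im=env.camera('wrist'); cv2.imwrite('pics/w2.png',im[:,:,::-1]); pickle.dump(c,open('w2.pkl','wb'))
im=env.camera('top'); cv2.imwrite('pics/top2.png',im[:,:,::-1])
print(env.get_obs()['position'],env.get_obs()['opening'])
E
```

```text
time_s: 7.05
position: [554.2, -269.9, 81.1]
ee_rot: [-3.122, 0.347, 0.001]
force: [0.5, -0.5, -0.4]
opening: 0.4
time_s: 8.15
position: [379.4, -230.4, 255.7]
ee_rot: [-3.122, 0.346, 0.001]
force: [0.1, 0.3, -0.4]
opening: 14.5
[ 379.22800193 -230.24891495  255.29517601] 14.781163074814971
```

View pics/w2.png

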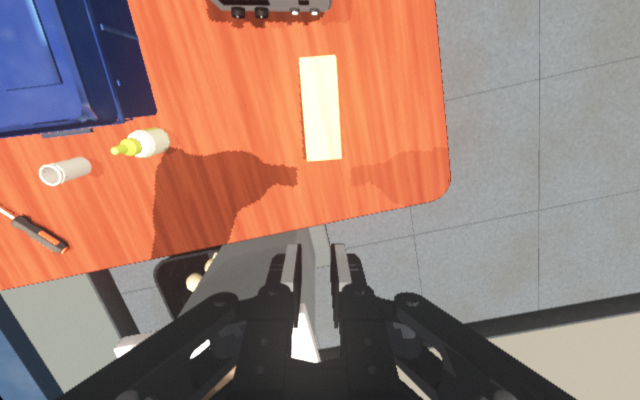

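The supply is back level. The wedge is clear, with its thin end at (318,56) and thick end at (325,161), and the fingers are open 15 mm. I re-measure the wedge.

```bash
python3 - <<'E'
from h import *
import pickle
c=pickle.load(open('w2.pkl','rb')); im=cv2.imread('pics/w2.png'); hsv=cv2.cvtColor(im,cv2.COLOR_BGR2HSV)
yy,xx=np.mgrid[:400,:640]
m=((hsv[...,1]<150)&(hsv[...,2]>190)&(hsv[...,0]>10)&(xx>280)&(xx<380)&(yy>40)&(yy<180)).astype(np.uint8)*255
q=max(cv2.findContours(m,0,cv2.CHAIN_APPROX_NONE)[0],key=cv2.contourArea)
a=cv2.approxPolyDP(q,0.03*cv2.arcLength(q,True),True)[:,0]
P=[ray(c,p,2 if p[1]<110 else 20)[:2] for p in a]
print(a.tolist(),np.round(P,1).tolist())
t=np.mean([p for p in P if p[0]>440],0);b=np.mean([p for p in P if p[0]<440],0)
print('thin',t,'back',b,'yaw',np.degrees(np.arctan2(*(t-b)[::-1])),np.hypot(*(t-b)))
for u in((0,290),(200,240),(432,196)): print('desk edge',ray(c,u,0)[:2])
ct=env.get_calibration('top')
for f in('top0','top2'):
    h=cv2.cvtColor(cv2.imread(f'pics/{f}.png'),cv2.COLOR_BGR2HSV); mm=((h[...,1]<40)&(h[...,2]>150)).astype(np.uint8); k=np.zeros_like(mm); k[90:205,370:470]=mm[90:205,370:470]
    s=max(cv2.findContours(k,0,cv2.CHAIN_APPROX_NONE)[0],key=cv2.contourArea); print(f,cv2.minAreaRect(s))
E
```

```text
[[334, 54], [298, 55], [307, 161], [342, 157]] [[496.6, -279.7], [504.7, -238.5], [383.8, -221.4], [379.2, -264.6]]
thin [ 500.65746362 -259.06944664] back [ 381.51103002 -243.02797504] yaw -7.66799859251928 120.22146833837635
desk edge [289.76989064 274.78453004]
desk edge [302.67626319 -46.15533182]
desk edge [ 296.32110997 -373.68035299]
top0 ((418.28851318359375, 149.55767822265625), (57.26590347290039, 73.93577575683594), 11.309932708740234)
top2 ((418.19232177734375, 149.5384521484375), (57.4620246887207, 73.93577575683594), 11.309932708740234)
```

```bash
python3 -m pendant '[[0.015,0,0,0,0,0,-4.6],[0.015,-0.0044,0.002,0.035,0,0,0],[0.015,-0.0044,0.002,0.035,0,0,0],[0.015,-0.0044,0.002,0.035,0,0,0],[0.015,-0.0044,0.002,0.035,0,0,0],[0.015,-0.0044,0.002,0.035,0,0,0],[0.015,-0.0044,0.002,0.035,0,0,0],[0.015,0,0,0.02,0,0,0],[0.015,0,0,0,0,0,0],[0.015,0,0,0,0,0,0],[0.015,0,0,0,0,0,0]]'
```

```text
time_s: 9.35
position: [351.9, -239.0, 27.0]
ee_rot: [3.133, -0.221, 0.002]
force: [0.9, -0.4, 0.4]
opening: 15.0
```

```bash
python3 -m pendant '[[0.015,0,0,0.008,0,0,0],[0.015,0,0,0.007,0,0,0],[0.015,0,0,0.004,0,0,0],[0.015,0,0,0.002,0,0,0],[0.015,0,0,0,0,0,0],[0.015,0,0,0,0,0,0]]'; python3 -m pendant '[[0.015,0.004,0,0,0,0,0],[0.015,0.004,0,0,0,0,0],[0.015,0.003,0,0,0,0,0],[0.015,0.002,0,0,0,0,0],[0.015,0.002,0,0,0,0,0],[0.015,0,0,0,0,0,0]]';  python3 -m pendant '[[0.015,0.002,0,0,0,0,0],[0.015,0.002,0,0,0,0,0],[0.015,0.002,0,0,0,0,0],[0.015,0.002,0,0,0,0,0],[0.015,0.002,0,0,0,0,0],[0.015,0,0,0,0,0,0]]'
```

```text
time_s: 9.95
position: [351.0, -238.6, 5.3]
ee_rot: [-3.134, 0.221, 0.0]
force: [-0.5, 0.2, 0.9]
opening: 15.2
time_s: 10.55
position: [366.2, -240.8, 5.3]
ee_rot: [3.134, -0.221, 0.0]
force: [-0.1, -0.2, 0.2]
opening: 15.1
time_s: 11.15
position: [376.2, -242.2, 5.3]
ee_rot: [3.134, -0.221, 0.001]
force: [0.2, -0.1, -0.8]
opening: 15.3
```

```bash
python3 -m pendant '[[0.015,0.003,0.0001,0,0,0,0],[0.015,0.003,0.0001,0,0,0,0],[0.015,0.003,0.0001,0,0,0,0],[0.015,0.003,0.0001,0,0,0,0],[0.015,0.003,0.0001,0,0,0,0],[0.015,0.003,0.0001,0,0,0,0],[0.015,0.003,0.0001,0,0,0,0],[0.015,0.003,0.0001,0,0,0,0],[0.015,0,0,0,0,0,0]]'
python3 - <<'E'
from h import *
im=env.camera('wrist'); c=env.get_calibration('wrist')
hsv=cv2.cvtColor(cv2.cvtColor(im,cv2.COLOR_RGB2BGR),cv2.COLOR_BGR2HSV)
cv2.imwrite('pics/w3.png',im[:,:,::-1]); import pickle; pickle.dump(c,open('w3.pkl','wb'))
E
```

```text
time_s: 12.05
position: [400.1, -246.4, 5.3]
ee_rot: [3.134, -0.221, 0.001]
force: [0.4, -0.9, -0.3]
opening: 15.0
```

View pics/w3.png

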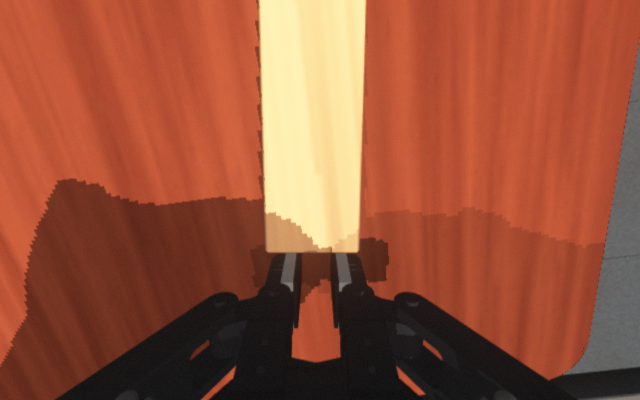

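The fingers are flush on the thick end (row 251), and the wedge is straight and centred (columns 266–360). I compute its position and the remaining travel.

```bash
python3 - <<'E'
from h import *
import pickle
c=pickle.load(open('w3.pkl','rb')); a=ray(c,(266,251),20);b=ray(c,(360,251),20); print(a,b,(a+b)/2, np.hypot(*(a-b)[:2]))
l=ray(c,(259,10),20-18*0.8);r=ray(c,(366,10),20-18*0.8);print((l+r)/2, l, r)
t=((l+r)/2-(a+b)/2)[:2]; print(np.degrees(np.arctan2(t[1],t[0])),np.hypot(*t))
E
```

```text
[ 414.3393229  -226.47524221   20.        ] [ 408.26612226 -269.26124241   20.        ] [ 411.30272258 -247.86824231   20.        ] 43.21487682882253
[ 510.80547754 -261.95817214    5.6       ] [ 513.83275064 -240.6704103     5.6       ] [ 507.77820444 -283.24593398    5.6       ]
-8.059693342497356 100.49539475443369
```

```bash
python3 -m pendant '[[0.015,0.004,0.00015,0,0,0,0],[0.015,0.004,0.00015,0,0,0,0],[0.015,0.004,0.00015,0,0,0,0],[0.015,0.004,0.00015,0,0,0,0],[0.015,0.004,0.00015,0,0,0,0],[0.015,0.004,0.00015,0,0,0,0],[0.015,0.003,0.0001,0,0,0,0],[0.015,0.003,0.0001,0,0,0,0],[0.015,0.003,0.0001,0,0,0,0],[0.015,0.003,0.0001,0,0,0,0],[0.015,0,0,0,0,0,0]]'; python3 -m pendant '[[0.015,0.002,0.0001,0,0,0,0],[0.015,0.002,0.0001,0,0,0,0],[0.015,0.002,0.0001,0,0,0,0],[0.015,0.002,0.0001,0,0,0,0],[0.015,0.002,0.0001,0,0,0,0],[0.015,0,0,0,0,0,0],[0.015,0,0,0,0,0,0]]'
```

```text
time_s: 13.2
position: [435.5, -252.7, 5.3]
ee_rot: [3.134, -0.221, 0.001]
force: [-0.4, 0.2, -0.9]
opening: 15.2
time_s: 13.9
position: [444.8, -254.6, 5.3]
ee_rot: [3.134, -0.221, 0.0]
force: [0.2, 0.1, 0.1]
opening: 14.7
```

```bash
python3 - <<'E'
from h import *
import time
print([env.get_obs()['force'].round(2).tolist() for _ in range(2)])
E
for i in 1; do python3 -m pendant '[[0.015,0.001,0,0,0,0,0],[0.015,0.001,0,0,0,0,0],[0.015,0,0,0,0,0,0]]'; python3 -m pendant '[[0.015,0.001,0,0,0,0,0],[0.015,0.001,0,0,0,0,0],[0.015,0,0,0,0,0,0]]'; done
```

```text
[[0.18, 0.13, 0.11], [0.18, 0.13, 0.11]]
time_s: 14.2
position: [446.8, -254.8, 5.3]
ee_rot: [-3.134, 0.221, -0.0]
force: [0.0, 0.0, 0.2]
opening: 14.9
time_s: 14.5
position: [448.9, -255.2, 5.3]
ee_rot: [3.134, -0.221, 0.0]
force: [0.2, -0.3, 0.7]
opening: 15.2
```

```bash
python3 -m pendant '[[0.015,0.001,0,0,0,0,0],[0.015,0.001,0,0,0,0,0],[0.015,0.001,0,0,0,0,0],[0.015,0.001,0,0,0,0,0],[0.015,0.001,0,0,0,0,0]]'; python3 -m pendant '[[0.015,0.001,0,0,0,0,0],[0.015,0.001,0,0,0,0,0],[0.015,0.001,0,0,0,0,0]]'; python3 -m pendant '[[0.015,0.001,0,0,0,0,0],[0.015,0.001,0,0,0,0,0]]'; 
```

```text
time_s: 15.0
position: [453.7, -255.8, 5.3]
ee_rot: [3.134, -0.221, -0.0]
force: [0.3, 0.3, -1.0]
opening: 15.0
time_s: 15.3
position: [456.6, -256.3, 5.3]
ee_rot: [3.134, -0.221, 0.0]
force: [1.0, 0.3, -0.1]
opening: 14.4
time_s: 15.5
position: [458.6, -256.5, 5.3]
ee_rot: [3.134, -0.221, 0.0]
force: [-0.9, -0.9, 0.6]
opening: 15.2
```

```bash
python3 -m pendant '[[0.015,0.001,0,0,0,0,0],[0.015,0.001,0,0,0,0,0]]'; python3 -m pendant '[[0.015,0.001,0,0,0,0,0]]'; python3 -m pendant '[[0.015,0.001,0,0,0,0,0]]';python3 -m pendant '[[0.015,0.001,0,0,0,0,0]]' 
```

```text
time_s: 15.7
position: [460.6, -256.8, 5.3]
ee_rot: [3.134, -0.221, 0.0]
force: [-0.9, 0.4, 0.3]
opening: 14.9
time_s: 15.8
position: [461.6, -256.9, 5.3]
ee_rot: [-3.134, 0.221, 0.0]
force: [0.2, 0.3, -0.4]
opening: 14.9
time_s: 15.9
position: [462.5, -257.1, 5.3]
ee_rot: [3.134, -0.221, -0.0]
force: [-0.2, 0.0, -0.4]
opening: 15.2
time_s: 16.0
position: [463.3, -257.2, 5.3]
ee_rot: [-3.134, 0.221, 0.001]
force: [-2.5, 0.1, 0.7]
opening: 14.8
```

```bash
python3 -m pendant '[[0.015,0.0003,0,0,0,0,0],[0.015,0,0,0,0,0,0]]'; python3 -m pendant '[[0.015,0.0003,0,0,0,0,0],[0.015,0,0,0,0,0,0]]'
```

```text
time_s: 16.2
position: [463.5, -257.2, 5.2]
ee_rot: [-3.134, 0.221, 0.001]
force: [-2.5, 0.9, 0.1]
opening: 14.8
time_s: 16.4
position: [463.8, -257.2, 5.2]
ee_rot: [-3.134, 0.221, 0.001]
force: [-2.8, -0.4, 1.2]
opening: 15.2
```

```bash
python3 -m pendant '[[0.015,0.0004,0,0,0,0,0],[0.015,0,0,0,0,0,0]]'; python3 -m pendant '[[0.015,0.0004,0,0,0,0,0],[0.015,0,0,0,0,0,0]]'
```

```text
time_s: 16.6
position: [464.2, -257.3, 5.2]
ee_rot: [-3.134, 0.221, 0.001]
force: [-4.6, 0.9, 1.2]
opening: 14.8
time_s: 16.8
position: [464.6, -257.4, 5.2]
ee_rot: [-3.134, 0.221, 0.001]
force: [-3.9, 0.3, 2.0]
opening: 15.1
```

```bash
python3 -m pendant '[[0.015,0.0004,0,0,0,0,0],[0.015,0,0,0,0,0,0]]'; python3 -m pendant '[[0.015,0.0003,0,0,0,0,0],[0.015,0,0,0,0,0,0]]'
python3 - <<'E'
from h import *
cv2.imwrite('pics/s4.png',env.camera('scene')[:,:,::-1]);cv2.imwrite('pics/top4.png',env.camera('top')[:,:,::-1])
ct=env.get_calibration('top')
for f in('top0','top4'):
    h=cv2.cvtColor(cv2.imread(f'pics/{f}.png'),cv2.COLOR_BGR2HSV); mm=((h[...,1]<40)&(h[...,2]>150)).astype(np.uint8); k=np.zeros_like(mm); k[90:205,370:470]=mm[90:205,370:470]
    s=max(cv2.findContours(k,0,cv2.CHAIN_APPROX_NONE)[0],key=cv2.contourArea); print(f,cv2.minAreaRect(s))
a=cv2.imread('pics/s4.png')[170:350,320:500]; cv2.imwrite('pics/s4c.png',cv2.resize(a,None,fx=3,fy=3,interpolation=cv2.INTER_CUBIC))
E
```

```text
time_s: 17.0
position: [465.0, -257.4, 5.2]
ee_rot: [-3.134, 0.221, 0.001]
force: [-4.4, -0.7, 2.5]
opening: 15.1
time_s: 17.2
position: [465.2, -257.5, 5.2]
ee_rot: [-3.134, 0.221, 0.001]
force: [-4.8, 0.1, 3.1]
opening: 15.0
top0 ((418.28851318359375, 149.55767822265625), (57.26590347290039, 73.93577575683594), 11.309932708740234)
top4 ((418.1922912597656, 149.53846740722656), (57.462032318115234, 74.32801055908203), 11.309932708740234)
```

View pics/s4c.png

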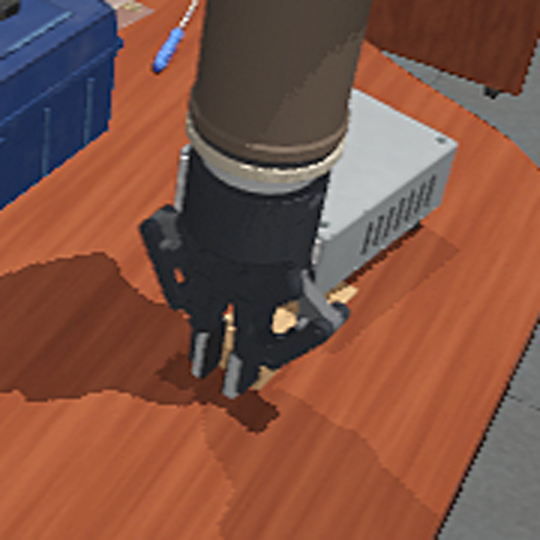

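Snug at about 4.8 N and the supply has not shifted in the top view. In the crop the fingers are on the wedge's back and the wedge runs under the front right corner. One more touch, then back off and up.

```bash
python3 -m pendant '[[0.015,0.0004,0,0,0,0,0],[0.015,0,0,0,0,0,0],[0.015,0,0,0,0,0,0]]'
python3 -m pendant '[[0.015,-0.002,0,0,0,0,0],[0.015,-0.005,0,0,0,0,0],[0.015,-0.01,0,0,0,0,0],[0.015,-0.02,0,0,0,0,0],[0.015,-0.02,0,-0.01,0,0,0],[0,0,0,-0.03,0,0,4.6],[0,0,0,-0.04,0,0,0],[0,0,0,-0.04,0,0,0],[0,0,0,-0.04,0,0,0],[0,0,0,-0.04,0,0,0],[0,0,0,-0.04,0,0,0],[0,0,0,0,0,0,0],[0,0,0,0,0,0,0]]'
python3 - <<'E'
from h import *
import pickle
c=env.get_calibration('wrist'); im=env.camera('wrist'); cv2.imwrite('pics/w5.png',im[:,:,::-1]); pickle.dump(c,open('w5.pkl','wb'))
E
```

```text
time_s: 17.6
position: [465.6, -257.5, 5.2]
ee_rot: [-3.134, 0.221, 0.001]
force: [-4.7, 1.0, 2.8]
opening: 14.8
time_s: 18.9
position: [409.6, -249.7, 246.0]
ee_rot: [3.121, -0.347, 0.004]
force: [-0.6, -0.5, -0.4]
opening: 0.0
```

View pics/w5.png

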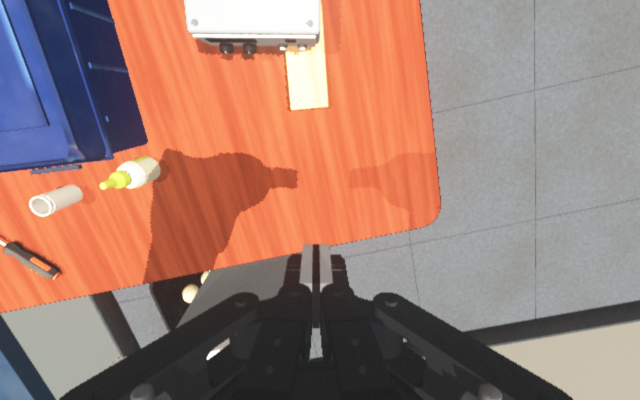

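The wedge is under the front right corner with its thick end at (290–328,108). Glue, sleeve and driver stand as before. I check how far the wedge is in and how level the case is.

```bash
python3 - <<'E'
from h import *
import pickle
c=pickle.load(open('w5.pkl','rb')); a=ray(c,(290,110),20);b=ray(c,(328,107),20); m=((a+b)/2)[:2]
yw=np.radians(-8.3); print('back',m,'tip',m+120*np.array([np.cos(yw),np.sin(yw)]))
L=ray(c,(187,34),80);Rr=ray(c,(320,38),80); print(L,Rr,np.hypot(*(L-Rr)[:2]),np.degrees(np.arctan2(*(L-Rr)[:2])))
f=np.array([555.6,-271.3]); d=f-m; u=np.array([np.cos(yw),np.sin(yw)]); print('tip past foot',120-d@u,'offset',u[0]*d[1]-u[1]*d[0])
o=env.get_obs(); T=R.from_rotvec(o['ee_rot']); print(T.inv().apply(np.array([555.6,-271.3,92])-o['position']))
E
```

```text
back [ 475.17313751 -257.91877396] tip [ 593.9162322  -275.24151808]
[ 563.25466029 -167.91293695   80.        ] [ 534.01541688 -282.99823293   80.        ] 118.74156266998864 14.255285531699728
tip past foot 38.4838824790931 offset -1.6309519273046202
[147.84873693 -10.77174933 152.84333576]
```

```bash
python3 -m pendant '[[0,0.037,-0.0027,0,0,0,0],[0,0.037,-0.0027,0,0,0,0],[0,0.037,-0.0027,0.02,0,0,0],[0,0.0365,-0.0027,0.03,0,0,0],[0,0,0,0.03,0,0,0],[0,0,0,0.03,0,0,0],[0,0,0,0.025,0,0,0],[0,0,0,0.015,0,0,0],[0,0,0,0,0,0,0],[0,0,0,0,0,0,0],[0,0,0,0,0,0,0]]'
```

```text
time_s: 20.05
position: [556.6, -271.8, 96.6]
ee_rot: [3.122, -0.347, 0.003]
force: [-0.1, 0.5, -0.2]
opening: 0.0
```

```bash
python3 -m pendant '[[0,-0.001,0,0.004,0,0,0],[0,0,0,0.004,0,0,0],[0,0,0,0.003,0,0,0],[0,0,0,0.002,0,0,0],[0,0,0,0,0,0,0],[0,0,0,0,0,0,0]]'; python3 -m pendant '[[0,0,0,0.001,0,0,0],[0,0,0,0.001,0,0,0],[0,0,0,0,0,0,0]]'; python3 -m pendant '[[0,0,0,0.001,0,0,0],[0,0,0,0,0,0,0]]'
```

```text
time_s: 20.65
position: [554.8, -271.2, 82.3]
ee_rot: [3.122, -0.347, -0.0]
force: [0.2, 0.3, 0.3]
opening: 0.0
time_s: 20.95
position: [554.8, -271.1, 80.2]
ee_rot: [-3.122, 0.347, 0.0]
force: [-0.7, 0.1, -0.5]
opening: -0.2
time_s: 21.15
position: [554.9, -271.3, 79.9]
ee_rot: [3.122, -0.347, 0.0]
force: [-0.8, 0.2, 4.6]
opening: 0.0
```

```bash
python3 -m pendant '[[0,0,0,0.0005,0,0,0],[0,0,0,0.0005,0,0,0],[0,0,0,0,0,0,0]]'; python3 -m pendant '[[0,0,0,0.0005,0,0,0],[0,0,0,0,0,0,0]]'
```

```text
time_s: 21.45
position: [554.9, -271.4, 79.7]
ee_rot: [3.122, -0.347, 0.001]
force: [-3.8, 2.3, 11.5]
opening: 0.0
time_s: 21.65
position: [554.8, -271.4, 79.6]
ee_rot: [3.122, -0.347, 0.001]
force: [-5.7, 2.2, 15.3]
opening: 0.4
```

```bash
python3 -m pendant '[[0,-0.0005,0,0.0005,0,0,0],[0,0,0,0,0,0,0],[0,0,0,0,0,0,0]]'; python3 -m pendant '[[0,-0.0003,0,0.0003,0,0,0],[0,0,0,0,0,0,0],[0,0,0,0,0,0,0],[0,0,0,0,0,0,0],[0,0,0,0,0,0,0],[0,0,0,0,0,0,0]]'
python3 - <<'E'
from h import *
cv2.imwrite('pics/s6.png',env.camera('scene')[:,:,::-1]);cv2.imwrite('pics/top6.png',env.camera('top')[:,:,::-1])
a=cv2.imread('pics/s6.png')[170:350,220:500]; cv2.imwrite('pics/s6c.png',cv2.resize(a,None,fx=2.8,fy=2.8,interpolation=cv2.INTER_CUBIC))
E
```

```text
time_s: 21.95
position: [554.8, -271.4, 79.6]
ee_rot: [3.122, -0.347, 0.003]
force: [-5.7, 1.7, 17.3]
opening: -0.2
time_s: 22.55
position: [554.8, -271.4, 79.6]
ee_rot: [3.122, -0.347, 0.004]
force: [-5.4, 1.5, 18.7]
opening: -0.4
```

View pics/s6c.png

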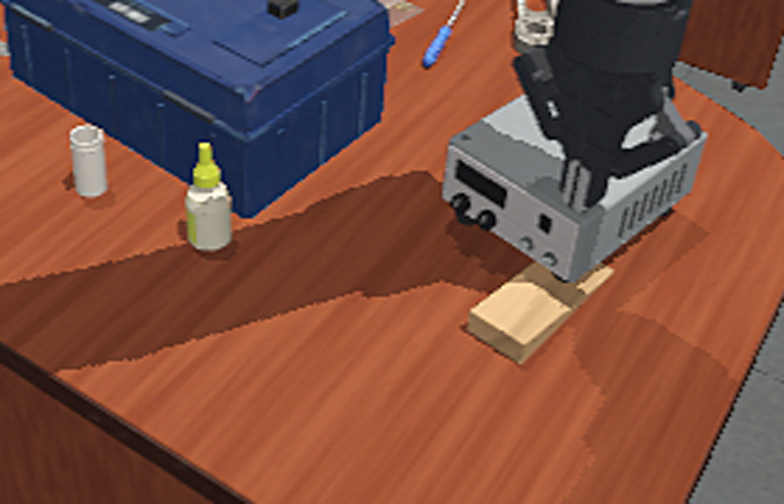

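The fingers hold the press on the front right corner at 18.7 N, with no dip. The case is level on the wedge, and the glue and sleeve are upright. I hand in now.

```bash
python3 - <<'E'
from workcell import env
o=env.get_obs(); print(o['time_s'],o['position'],o['force']); print(env.hand_in())
E
```

```text
22.65 [ 554.77656943 -271.39932157   79.56099051] [-4.0524853   1.96489369 18.54136593]
the job is handed in; nothing more can be done
None
```

I completed the job and handed it in at 22.7 s, with the arm still pressing the front right corner.

- **First press:** the corner rocked at about 10 to 19 N and sank about 8 mm until the foot met the desk. The force is above the 4 to 12 N given because the tip dragged sideways until I moved it along with the corner. I let go, and the top camera showed the supply back in its starting position.
- **Wedge:** I pushed it flat along the desk with both fingertips on its thick end, never gripping or lifting it. It tightened where I expected. I stopped at about 4.8 N, and the wedge was still creeping about 0.4 mm per step at that force. Its thin end is about 38 mm past the foot's axis, and it is about 2 mm off centre under the foot.
- **Final press:** the corner held about 18.5 N at z = 79.6 mm. It settled less than 0.5 mm, against about 8 mm before.
- **Surroundings:** the supply did not shift measurably in the top view taken during the wedge push. The last picture shows the case level on the wedge, and the glue bottle and sleeve standing. The screwdriver was last seen in its place in the picture before that.

No check failed. About 4 to 6 N of sideways force stayed on the tip during the final press, but the supply did not move.

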